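# Hold back the tension arm of a tape stand

### The job

The reel on the plaster-tape stand is to be changed: push the stand's sprung tension arm back from the reel by its finger post, past the click of the pawl, and on until you feel it come up against the rubber buffer. Keep it pressed against the buffer without ramming it, and finish while still holding it there, so that a colleague can change the reel; leave the bottles and the other things round the stand where they are.

Things in the scene. Friction and masses are not known exactly. Their poses are not given: they have to be found in the camera images.
- tape_stand: Fixed stand on the bench: white base plate 220 x 220 x 12 mm with a tape reel, a hinged steel tension arm, a pawl in an aluminium guide (top 50 mm above the bench) and a buffer bracket (top 48 mm). Origin: centre of the plate's underside; z up. In its frame the arm's hinge is at (15, 85) mm, the pawl guide's middle at (40, -95). Nothing on it but the finger post is taller than 65 mm.
- hinge_top (a point): Point on the arm's upright hinge axis, 58 mm above the bench (the hinge's top).
- finger_post_top (a point): Centre of the top of the finger post, 115 mm above the bench: a dark grey upright cylinder 16 mm in diameter, clear from 65 to 115 mm above the bench, over a white roller 23 mm in diameter near the free end of the arm. Its axis is 120 mm from the hinge axis. The flat arm below (31 to 41 mm above the bench) runs on to a tooth 154 mm from the hinge.
- tension_arm (a joint): Arm angle, rad: 0 = sprung to rest by the reel (pointing from the hinge along the stand's -y, turned 0.26 rad towards -x); grows anticlockwise seen from above, so the post moves to the stand's +x, away from the reel; limit 0.85. The spring takes about 4 N at the post at first, 7 N at 0.6 rad.
- pawl (a joint): Travel of the dark steel pawl slider, m: 0 = sprung fully out towards the hinge; the arm's passing tooth pushes its ramped nose in by up to about 7 mm, by itself. From an arm angle of about 0.35 rad it adds up to about 3 N at the post; at about 0.47 rad it clicks back out behind the tooth. If let go after that, the arm falls back only onto the pawl, at 0.47 rad.
- buffer_bracket: Fixed aluminium bracket on the stand's plate that carries the rubber buffer, clamped differently each time (12 mm range), so that the arm meets the buffer somewhere between 0.51 and 0.67 rad. Origin: under the tip of the buffer, on the plate's top; its x axis points the way that the buffer yields.
- buffer: Round black rubber buffer, 18 mm in diameter, its axis 36 mm above the bench, that the arm's back meets 85 mm from the hinge. It is sprung: 2.5 N per mm of yield, 6 mm at most and then hard; 3 mm of yield adds about 5 N at the post.
- saline_bottle: Loose clear bottle with white cap, 43 mm across, 98 mm high, about 175 mm to the stand's -y side. Origin at its foot. Leave alone.
- ointment_pot: Loose pot, 69 mm across, 41 mm high, about 185 mm to the stand's +y side. Origin at its foot. Leave alone.
- gauze_roll_1: Loose upright white gauze roll, 47 mm across, 59 mm high, behind the stand (+x side). Origin at its foot. Leave alone.
- spirit_bottle: Loose clear bottle, 48 mm across, 88 mm high, behind the stand (+x side). Origin at its foot. Leave alone.
- reel_middle (a point): Centre of the tape reel that lies on the stand: beige ring 66 mm across, its top 43 mm above the bench (its hub 46 mm); this point is 30 mm above the bench, at (-60, -19) mm in the stand's frame. At rest the arm's roller lies against the reel's side.

How it is judged:
By the outcome, as a careful person would: the job done as asked, in the order asked, and still so for the second after the job is handed in, while the arm keeps its last pose, push and grip.
It also fails if it takes over 48 s, if anything falls off the work surface, if the arm or the gripper's body presses on something with over 40 N, if the wrist force passes 120 N, or if a joint passes its speed limit or range.

### The arm

A 6-joint arm with a two-finger parallel gripper is mounted at the origin on a cart in front of the work surface, level with it; the furniture and walls round the work are solid. World frame = base frame: x ahead of the robot, y to its left, z up, the work surface at z = 0. Lengths are in m, angles in degrees, forces in N, time in s.
With the tool pointing down it reaches from about 0.25 to 0.725 m from the base axis. Payload 9.7 kg.
Tool frame: the origin (TCP) lies at the very end of the fingers, on their centre line; the grasp point (between the pads) lies 19 mm behind it (bot.pinch_z is the distance from the TCP to the grasp point, in m); x points along the fingers, z is the direction in which the jaws open and shut, and the axes are right-handed (so a half turn about x gives the same grasp; the last joint's range is limited). The gripper opens to 85 mm and grips with 20 to 120 N. Pads are 22 mm wide; open, the fingers measure 114 mm over their backs; the gripper's body (76 mm by 85 mm) begins 54 mm behind the grasp point. The pads swing forward as they close: fully open they stand 13 mm farther back than shut.
Start: joints at [-70.76, 4.979, 10.078, 95.1, 0, 90], TCP at [0.181, -0.519, 0.231] pointing down, gripper open.
Joint ranges: [-179.16, 179.16], [-48.56, 103.87], [-65.8, 70.77], [-126.05, 130.52], [-82.76, 87.17], [-180, 180]. Speed limits (degrees/s): [127.2, 127.2, 147.25, 180, 180, 180].

### API

Orientations are given as [roll, pitch, yaw] about the fixed x, y, z axes, in that order (R = Rz(yaw) Ry(pitch) Rx(roll)).
In Python, from workcell import bot gives the robot as it stands.
- The arm moves only by the tool play_rows, never from a script. Its argument "rows" is a list of rows, each a list of 3 entries, a list of its own where there are three numbers: the shift along the tool's x, y, z in cm, then the turn about the tool's x in degrees, then the finger opening in cm, from 0 to 8.54. A call has 1 to 12 rows; each row is the pose to reach, as a shift and turn from the pose commanded when the call began, along the tool's axes at that moment; what a row does not reach only later rows make up. A row lasts 1/12 s, in which the tool goes at most 41.7 mm and 7.16 degrees, less where a joint would pass 70% of its speed; a pose out of reach is approached as far as the arm can. A call with a gripper value outside its range is refused whole. The fingers move at their own pace and stop on an object; "squeeze" is the grip in N (left out, the last holds). Time passes only in rows, so rows that repeat a pose let the fingers close. It gives the time, the measured TCP pose, the force and the opening at its end, in the units of the state.
- bot.get_obs(): the state, without advancing time (a new reading comes with each control period).
- bot.camera(name): name is "scene" or "top" or "wrist"; returns (picture, depth): 420x560x3 uint8, blue, green, red; 420x560 float32, m along the optical axis (not along the pixel's ray), 0 where there is no reading.
- bot.camera_model(name): a dict with "fx", "fy", "cx", "cy" (pixels), "origin" and "attitude" of the camera in the world; the wrist camera has in their place "mount" (4x4, takes a point from camera to tool coordinates, whose origin is the TCP and whose axes are the tool frame's). Camera axes: x right, y down, z forward; pixel columns grow to the right and rows downward; lengths in m; the calibration is good to about 2 mm. A picture is of the moment at which its call begins: read the wrist's pose just before it. camera_model takes no time and is no camera call.
- bot.job_done(): hands the job in, once; it reports no verdict.
The state is a dict: "time": time; "q": joint angles; "qd": joint speeds; "joint_efforts": joint torques, N m; "ee_pos": TCP position; "tcp_rot": TCP orientation; "wrist_force": force on the tool from outside, world axes, zero at the start; "torque": the same for the moment, N m; "opening": finger opening in m.
Only numpy, scipy, OpenCV 4.12 (cv2) and the standard library are available. Lean on these libraries where they do the work, as an engineer would, in place of code of your own. Each camera call takes 0.05 s, during which the arm holds its last target.

## Working session

There is one attempt and no reset: what is moved stays moved. The work goes in short steps, Python scripts to look and compute and a tool call to move; the robot and the scene stay as the last step left them, time stands still between calls to the robot, and variables do not carry over. Pictures are saved under pics/ and viewed, and the job is handed in when it is done.

Besides the shell and the picture viewer there is one more tool, called as name(argument=value, ...), one argument or row to a line, values as JSON. play_rows: Moves the arm, as the interface text tells. Its arguments: {"type":"object","properties":{"rows":{"type":"array"},"squeeze":{"type":"number"}},"required":["rows"]}

```bash
ls; mkdir -p pics
python3 - <<'E'
from workcell import bot
import cv2
o=bot.get_obs();print(o)
for n in("scene","top"):
    p,d=bot.camera(n);cv2.imwrite(f"pics/{n}0.png",p);import numpy as np;np.save(f"{n}0.npy",d);print(bot.camera_model(n))
print(bot.camera_model("wrist"))
E
```

```text
pics
{'time': 0.0, 'q': array([-7.07613696e+01,  5.01066884e+00,  1.00348412e+01,  9.50985390e+01,
       -2.51903689e-04,  8.99978516e+01]), 'qd': array([-0.01342607, -0.00445145, -0.01216258, -0.00146542,  0.05375332,
       -0.04077939]), 'joint_efforts': array([-3.88644157e-04, -5.20388818e+01,  4.64800429e+01,  1.65509270e-02,
       -1.21849653e-04, -2.89072148e-05]), 'ee_pos': array([ 0.18115315, -0.51907767,  0.23059066]), 'tcp_rot': array([-179.80807013,   89.92563289,  109.43270876]), 'wrist_force': array([ 0.01061354, -0.8813648 , -0.59606936]), 'torque': array([-0.01916343, -0.01293547,  0.00564099]), 'opening': 0.08497960658125468}
{'fx': 415.1545587235857, 'fy': 415.1545587235857, 'cx': 281.757134628427, 'cy': 207.85410460866223, 'origin': array([0.29363021, 0.61441916, 0.82300335]), 'attitude': array([-1.40542975e+02,  3.93258912e-02, -1.53680511e+02])}
{'fx': 459.02211623493446, 'fy': 459.02211623493446, 'cx': 277.87691893202344, 'cy': 207.67126806292148, 'origin': array([0.43434696, 0.08596034, 1.1868923 ]), 'attitude': array([-172.80121745,   -0.84399585,  -91.46711141])}
{'fx': 290.34771427460106, 'fy': 290.34771427460106, 'cx': 272.3820077978718, 'cy': 215.54354146688738, 'mount': array([[-1.42606474e-03, -2.77074330e-01,  9.60847429e-01,
        -1.44207111e-01],
       [ 7.82970193e-04, -9.60848421e-01, -2.77073454e-01,
         7.07119041e-02],
       [ 9.99998677e-01,  3.57190213e-04,  1.58717300e-03,
        -2.43500326e-04],
       [ 0.00000000e+00,  0.00000000e+00,  0.00000000e+00,
         1.00000000e+00]])}
```

View pics/scene0.png

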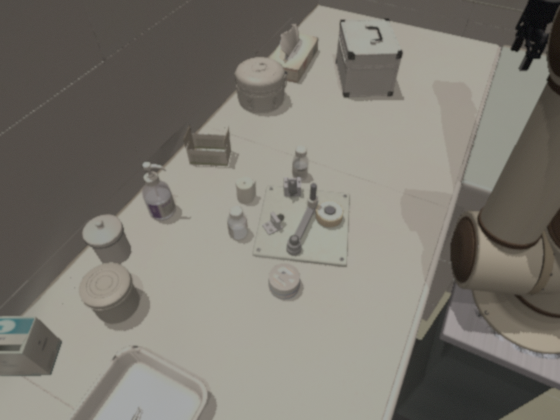

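View pics/top0.png

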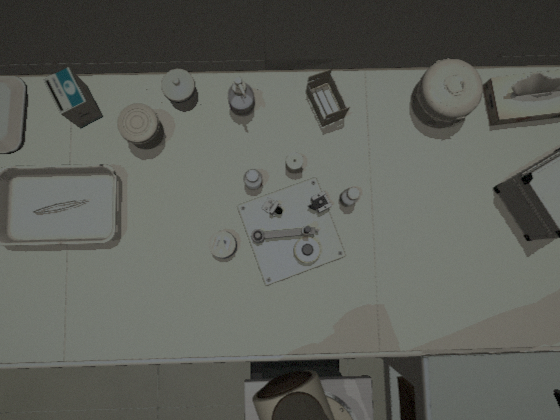

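The top view shows the stand plate at about (290,231), the hinge at (258,236), the post at (308,231), the reel at (308,250), the buffer bracket at (272,209) and the pawl guide at (320,203). I'll zoom in and measure.

```bash
cat > h.py <<'E'
import numpy as np,cv2
from scipy.spatial.transform import Rotation as Ro
from workcell import bot
def cam(n,o=None):
    m=bot.camera_model(n)
    if n!="wrist": return m,Ro.from_euler('xyz',m['attitude'],degrees=True).as_matrix(),np.array(m['origin'])
    T=np.array(m['mount']);Rt=Ro.from_euler('xyz',o['tcp_rot'],degrees=True).as_matrix()
    return m,Rt@T[:3,:3],o['ee_pos']+Rt@T[:3,3]
def plane(c,u,v,z):
    m,R,t=c;d=R@np.array([(u-m['cx'])/m['fx'],(v-m['cy'])/m['fy'],1.]);return t+d*(z-t[2])/d[2]
def proj(c,p):
    m,R,t=c;q=R.T@(np.asarray(p)-t);return np.array([m['fx']*q[0]/q[2]+m['cx'],m['fy']*q[1]/q[2]+m['cy']])
E
python3 - <<'E'
import cv2
a=cv2.imread('pics/top0.png')[160:300,200:380];cv2.imwrite('pics/t_z.png',cv2.convertScaleAbs(cv2.resize(a,None,fx=4.2,fy=4.2,interpolation=2),alpha=1.5))
a=cv2.imread('pics/scene0.png')[130:310,210:370];cv2.imwrite('pics/s_z.png',cv2.convertScaleAbs(cv2.resize(a,None,fx=3.3,fy=3.3,interpolation=2),alpha=1.5))
E
```

```text
(no output)
```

View pics/t_z.png

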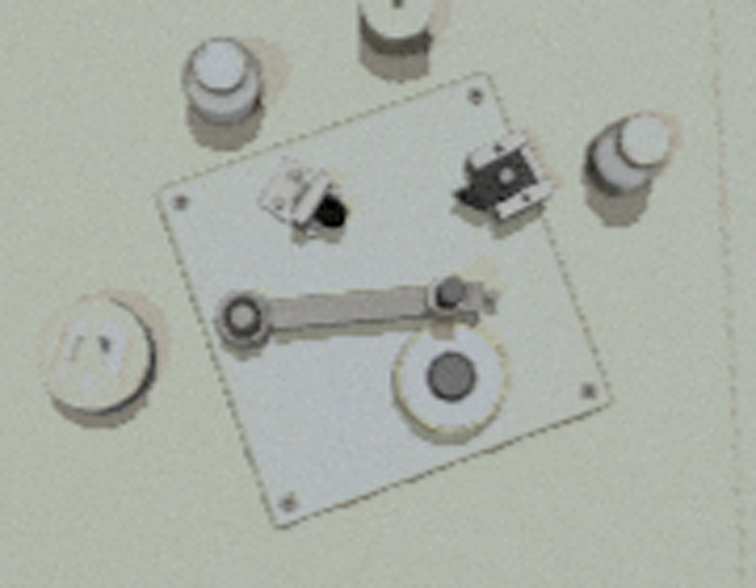

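View pics/s_z.png

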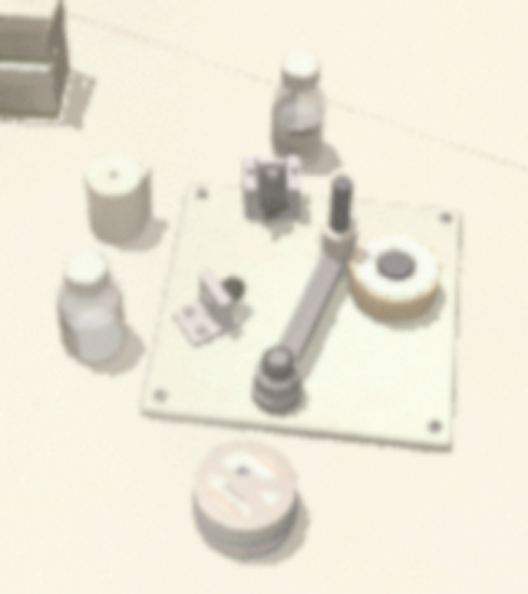

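Run:
```python
from h import *
c=cam('top');s=cam('scene')
f=lambda u,v:(200+(u+.5)/4.2-.5,160+(v+.5)/4.2-.5)
g=lambda u,v:(210+(u+.5)/3.3-.5,130+(v+.5)/3.3-.5)
cor=[plane(c,*f(*p),.012) for p in[(487,72),(160,188),(280,527),(610,403)]]
cor=np.array(cor);print(cor.round(4));print([np.linalg.norm(cor[i]-cor[i-1]).round(4) for i in range(4)])
ctr=cor.mean(0)
y=(cor[1]-cor[0]+cor[2]-cor[3]);yaw=np.arctan2(-y[0],y[1]);print('ctr',ctr,'yaw',np.degrees(yaw))
R=np.array([[np.cos(yaw),-np.sin(yaw)],[np.sin(yaw),np.cos(yaw)]])
S=lambda p:R.T@(np.array(p)[:2]-ctr[:2])*1000
W=lambda x,y:ctr[:2]+R@np.array([x,y])/1000
h=plane(c,*f(242,319),.058);print('hinge',h,S(h))
h2=plane(s,*g(280,360),.058);print('hinge scene',h2,S(h2))
p=plane(c,*f(455,287),.115);print('post',p,S(p),np.linalg.norm(p-h))
p2=plane(s,*g(343,182),.115);print('post scene',p2,S(p2))
print('reel',S(plane(c,*f(451,376),.046)))
H=W(15,85);print('H',H)
for t in (0,.35,.47,.51,.59,.67):
    a=t-.26;P=np.array([15+120*np.sin(a),85-120*np.cos(a)]);w=W(*P);print(t,P,w,'top px',proj(c,[*w,.115]),'dir of push world',R@np.array([np.cos(a),np.sin(a)]))
print('spirit',plane(c,*f(218,65),.088),'gauze',plane(c,*f(397,5),.059),'saline',plane(c,*f(645,138),.098))
print('buffer',S(plane(c,*f(332,212),.045)))
```

```text
[[ 0.6611 -0.0354  0.012 ]
 [ 0.5933  0.1682  0.012 ]
 [ 0.3859  0.0992  0.012 ]
 [ 0.455  -0.1029  0.012 ]]
[np.float64(0.2168), np.float64(0.2146), np.float64(0.2185), np.float64(0.2136)]
ctr [0.52383687 0.03226661 0.012     ] yaw 18.646017761248636
hinge [0.5085641  0.11818917 0.058     ] [13.00006242 86.29566989]
hinge scene [0.50769436 0.11821584 0.058     ] [12.18449892 86.59900798]
post [ 0.5197438  -0.00252553  0.115     ] [-15.00199028 -31.65732691] 0.133962772483362
post scene [ 0.51701847 -0.0022594   0.115     ] [-17.49918176 -30.53382712]
reel [-60.11031049 -18.07383987]
H [0.51087331 0.11760093]
0 [-15.84966623 -30.96679738] [ 0.51871984 -0.00214226] top px [307.80382131 228.39225939] dir of push world [0.99785993 0.06538772]
0.35 [ 25.7854259  -34.51432796] [0.5593038 0.007808 ] top px [303.00092928 211.29495   ] dir of push world [0.91494109 0.40358742]
0.47 [ 40.01518798 -32.36370977] [0.57209908 0.01439528] top px [300.03371984 205.97096921] dir of push world [0.86004707 0.51021469]
0.51 [ 44.68847511 -31.26949061] [0.57617723 0.01692621] top px [298.90696429 204.28144024] dir of push world [0.83895598 0.54419929]
0.59 [ 53.88516341 -28.52508122] [0.58401375 0.02246694] top px [296.45781254 201.04561385] dir of push world [0.79278323 0.60950369]
0.67 [ 62.83311936 -25.05449874] [0.59138243 0.02861621] top px [293.76115943 198.01698343] dir of push world [0.74153938 0.67090935]
spirit [0.65408433 0.12828399 0.088     ] gauze [0.69393152 0.021835   0.059     ] saline [ 0.60399331 -0.11580764  0.098     ]
buffer [55.61164669 14.33436467]
```

Positions agree to about 2 mm: hinge S≈(13,86) against the stated (15,85), post at rest as predicted, reel (-60,-18). Next I'll work out the approach in tool axes. The plan is closed fingers on the reel side of the post, with the TCP at about 80 mm.

```bash
cat >> h.py <<'E'
def tool(o):return Ro.from_euler('xyz',o['tcp_rot'],degrees=True).as_matrix()
H=np.array([0.5095,0.118]); YAW=np.radians(18.65)
def st(t,r=.120,off=0.):  # arm point at angle t; off = metres in push dir
    a=t-.26+YAW; return H+r*np.array([np.sin(a),-np.cos(a)])+off*np.array([np.cos(a),np.sin(a)])
def to(x,y,z,push=None):
    o=bot.get_obs();Rt=tool(o);d=Rt.T@(np.array([x,y,z])-o['ee_pos'])*100
    print('pos',o['ee_pos'].round(4),'shift cm',d.round(2),'F',o['wrist_force'].round(2),'t',o['time'])
    print(Rt.round(3))
E
python3 - <<'E'
from h import *
print(st(0),np.degrees(YAW-.26))
p=st(0,.12,-.045);print(p);to(*p,.231);to(*p,.08)
E
```

```text
[ 0.51735485 -0.00174265] 3.7530973265985934
[ 0.47245136 -0.00468821]
pos [ 0.1812 -0.5191  0.2306] shift cm [ 1.000e-02  4.445e+01 -3.897e+01] F [-0.53  0.53 -0.64] t 0.1
[[-0.     0.944  0.329]
 [ 0.001  0.329 -0.944]
 [-1.    -0.    -0.001]]
pos [ 0.1812 -0.5191  0.2306] shift cm [ 15.11  44.45 -38.95] F [-0.53  0.53 -0.64] t 0.1
[[-0.     0.944  0.329]
 [ 0.001  0.329 -0.944]
 [-1.    -0.    -0.001]]
```

play_rows(
  rows=[
    [[0, 1, -0.9], 0, 0],
    [[0, 3, -2.6], 1, 0],
    [[0, 6, -5.3], 2, 0],
    [[0, 9, -7.9], 4, 0],
    [[0, 12, -10.5], 6, 0],
    [[0, 15, -13.2], 8, 0],
    [[0, 18, -15.8], 10, 0],
    [[0, 21, -18.4], 12, 0],
    [[0, 24, -21], 14, 0],
    [[0, 26.5, -23.2], 15, 0],
    [[0, 28.5, -25], 15.4, 0],
    [[0, 30, -26.3], 15.4, 0],
  ],
  squeeze=20,
)

```text
time: 1.1
ee_pos: [0.3782, -0.1694, 0.2312]
tcp_rot: [143.1, 90.0, 57.0]
wrist_force: [0.1, -0.7, 0.2]
opening: 0.0001
```

Run:
```python
from h import *
p=st(0,.12,-.045);to(*p,.231);to(*p,.08);print(bot.get_obs()['opening'])
```

```text
pos [ 0.3782 -0.1694  0.2312] shift cm [  0.03  10.53 -15.79] F [ 0.07 -0.65  0.2 ] t 1.1
[[ 0.     0.998  0.068]
 [ 0.     0.068 -0.998]
 [-1.     0.    -0.   ]]
pos [ 0.3782 -0.1694  0.2312] shift cm [ 15.13  10.52 -15.78] F [ 0.07 -0.65  0.2 ] t 1.1
[[ 0.     0.998  0.068]
 [ 0.     0.068 -0.998]
 [-1.     0.    -0.   ]]
0.00013021637085561025
```

play_rows(
  rows=[
    [[0, 0.5, -0.8], 0, 0],
    [[0, 2, -3], 0, 0],
    [[0, 4, -6], 0, 0],
    [[0, 6, -9], 0, 0],
    [[0, 8, -12], 0, 0],
    [[0.5, 9.7, -14.5], 0, 0],
    [[2, 10.5, -15.8], 0, 0],
    [[5, 10.5, -15.8], 0, 0],
    [[8, 10.5, -15.8], 0, 0],
    [[11, 10.5, -15.8], 0, 0],
    [[13.5, 10.5, -15.8], 0, 0],
    [[15, 10.5, -15.8], 0, 0],
  ],
)

```text
time: 2.1
ee_pos: [0.4703, -0.0076, 0.0781]
tcp_rot: [-93.2, 89.8, -179.4]
wrist_force: [-0.2, -0.2, 0.7]
opening: -0.0003
```

Run:
```python
from h import *
o=bot.get_obs()
p,d=bot.camera('wrist');cv2.imwrite('pics/w1.png',p)
q,_=bot.camera('scene');cv2.imwrite('pics/s1.png',cv2.resize(q[60:330,190:480],None,fx=2.5,fy=2.2))
c=cam('wrist',o);print(proj(c,[*st(0),.115]))
pp=st(0,.12,-.045);to(*pp,.08)
```

```text
[265.81979003 196.49947739]
pos [ 0.4699 -0.0076  0.0785] shift cm [-0.15  0.27 -0.28] F [-1.09 -0.    0.53] t 2.2
[[-0.005  0.998  0.067]
 [-0.     0.067 -0.998]
 [-1.    -0.005 -0.   ]]
```

View pics/w1.png

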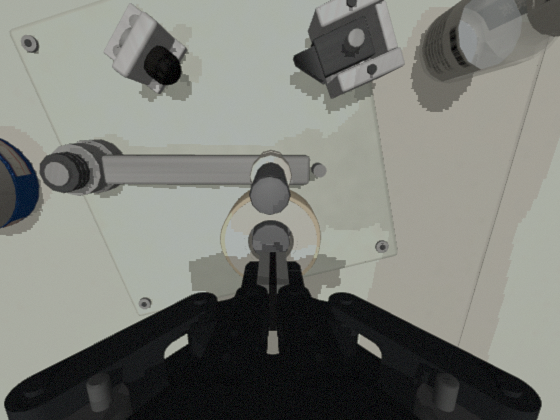

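View pics/s1.png

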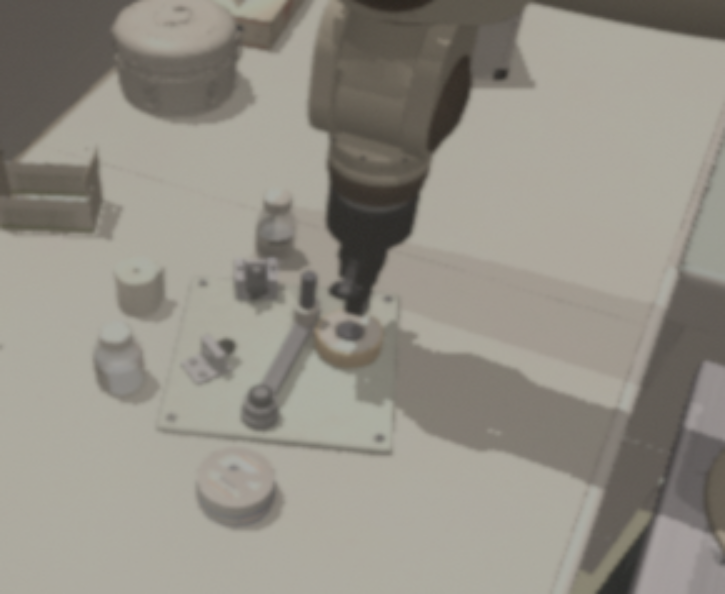

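The wrist view shows the post top at (270,192), centred ahead of the closed fingers at x≈272, with the buffer tip at about (163,68) and the pawl nose at about (300,62). Now I'll compute the arc rows.

```bash
cat >> h.py <<'E'
def arc(ts,c=.019,lat=0.):
    o=bot.get_obs();Rt=tool(o);y=Rt[:,1];a0=np.arctan2(y[1],y[0])
    for t in ts:
        p=st(t,.120+lat,-c);d=Rt.T@(np.array([*p,o['ee_pos'][2]])-o['ee_pos'])*100
        print(round(t,3),d.round(2),'turn',round(-np.degrees(t-.26+YAW-a0),1))
E
python3 - <<'E'
from h import *
arc(np.linspace(-.1,.33,12),lat=-.001)
c=cam('top')
E
```

```text
-0.1 [-0.01  1.69 -0.62] turn 5.8
-0.061 [-0.01  2.15 -0.51] turn 3.6
-0.022 [-0.01  2.61 -0.42] turn 1.3
0.017 [-0.02  3.08 -0.34] turn -0.9
0.056 [-0.02  3.54 -0.28] turn -3.2
0.095 [-0.02  4.01 -0.24] turn -5.4
0.135 [-0.02  4.48 -0.22] turn -7.6
0.174 [-0.02  4.96 -0.22] turn -9.9
0.213 [-0.03  5.43 -0.24] turn -12.1
0.252 [-0.03  5.9  -0.27] turn -14.4
0.291 [-0.03  6.36 -0.32] turn -16.6
0.33 [-0.03  6.83 -0.39] turn -18.8
```

First, a gentle approach to contact.

play_rows(
  rows=[
    [[0, 0.4, -0.1], 0, 0],
    [[0, 0.9, -0.2], 0, 0],
    [[0, 1.4, -0.3], 0, 0],
    [[0, 1.8, -0.3], 0, 0],
    [[0, 2.1, -0.3], 0, 0],
    [[0, 2.4, -0.3], 0, 0],
    [[0, 2.6, -0.3], 0, 0],
    [[0, 2.8, -0.3], 0, 0],
    [[0, 3.0, -0.3], 0, 0],
    [[0, 3.2, -0.3], -1.5, 0],
    [[0, 3.4, -0.3], -2.5, 0],
    [[0, 3.5, -0.3], -3, 0],
  ],
)

```text
time: 3.2
ee_pos: [0.5064, -0.0026, 0.0812]
tcp_rot: [-52.4, 89.9, -135.5]
wrist_force: [-3.9, -2.8, 2.0]
opening: 0.0001
```

Run:
```python
from h import *
o=bot.get_obs();p,d=bot.camera('wrist');cv2.imwrite('pics/w2.png',p)
arc([.05,.1,.15,.2,.25,.3,.35],lat=-.001);print(o['wrist_force'],o['ee_pos'])
```

```text
0.05 [ 0.   -0.21 -0.04] turn 0.3
0.1 [-0.    0.39  0.04] turn -2.6
0.15 [-0.    0.99  0.09] turn -5.5
0.2 [-0.    1.59  0.12] turn -8.3
0.25 [-0.    2.19  0.11] turn -11.2
0.3 [-0.    2.8   0.07] turn -14.1
0.35 [-0.    3.39  0.01] turn -16.9
[-3.94147966 -2.8369377   1.96227221] [ 0.50638107 -0.00258545  0.0812293 ]
```

View pics/w2.png

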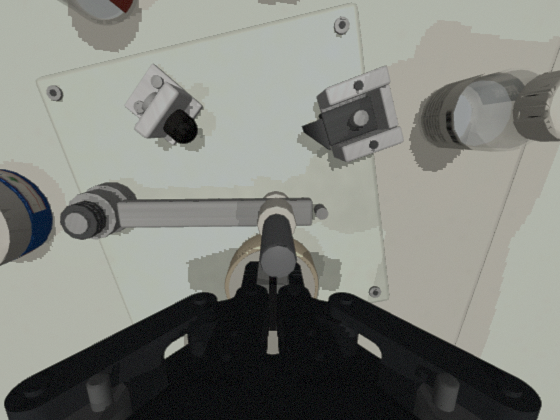

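Contact: about 4.8 N, with the post at (278,258), about 1.5 mm off the finger centre. I'll push along the arc to about 0.35 rad.

play_rows(
  rows=[
    [[0, 0.3, 0.1], -1.5, 0],
    [[0, 0.6, 0.15], -3, 0],
    [[0, 0.9, 0.2], -4.5, 0],
    [[0, 1.2, 0.2], -6, 0],
    [[0, 1.5, 0.2], -7.5, 0],
    [[0, 1.8, 0.2], -9, 0],
    [[0, 2.1, 0.2], -10.5, 0],
    [[0, 2.4, 0.2], -12, 0],
    [[0, 2.6, 0.2], -13, 0],
    [[0, 2.8, 0.2], -14, 0],
    [[0, 3.0, 0.15], -15, 0],
    [[0, 3.1, 0.15], -15.5, 0],
  ],
)

```text
time: 4.25
ee_pos: [0.537, 0.0002, 0.0811]
tcp_rot: [-113.3, 89.9, 179.1]
wrist_force: [-7.0, -0.3, 3.9]
opening: 0.0001
```

Run:
```python
from h import *
o=bot.get_obs();p,d=bot.camera('wrist');cv2.imwrite('pics/w3.png',p)
arc([.3,.35,.37,.39,.41,.43,.45,.47,.49,.51],lat=.001);print(o['wrist_force'],o['ee_pos'],(tool(o).T@o['wrist_force']))
```

```text
0.3 [ 0.   -0.27  0.1 ] turn 1.5
0.35 [-0.    0.33  0.2 ] turn -1.4
0.37 [-0.    0.58  0.23] turn -2.5
0.39 [-0.    0.82  0.25] turn -3.7
0.41 [-0.    1.07  0.27] turn -4.8
0.43 [-0.    1.31  0.29] turn -6.0
0.45 [-0.    1.55  0.3 ] turn -7.1
0.47 [-0.   1.8  0.3] turn -8.3
0.49 [-0.    2.04  0.3 ] turn -9.4
0.51 [-0.    2.29  0.3 ] turn -10.6
[-6.96333613 -0.30547202  3.9246307 ] [5.37002493e-01 1.58965871e-04 8.10741715e-02] [-3.91231326 -6.56103922 -2.37290091]
```

View pics/w3.png

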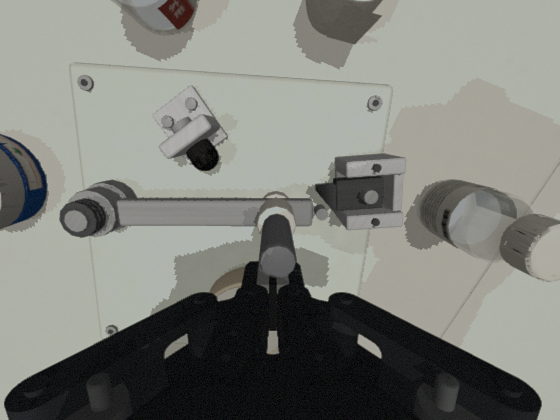

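The tooth is just short of the pawl nose at (325,200). The buffer tip at (205,155) is still clear of the arm. I'll go on past the pawl to about 0.49 rad.

play_rows(
  rows=[
    [[0, 0.2, 0.05], -1, 0],
    [[0, 0.4, 0.1], -2, 0],
    [[0, 0.6, 0.15], -3, 0],
    [[0, 0.8, 0.2], -4, 0],
    [[0, 1.0, 0.2], -5, 0],
    [[0, 1.15, 0.2], -5.5, 0],
    [[0, 1.3, 0.2], -6, 0],
    [[0, 1.45, 0.2], -6.7, 0],
  ],
)

```text
time: 4.97
ee_pos: [0.5504, 0.0038, 0.081]
tcp_rot: [-121.1, 89.8, 178.0]
wrist_force: [-9.0, -1.1, 3.6]
opening: -0.0002
```

play_rows(
  rows=[
    [[0, 0.1, 0], -0.5, 0],
    [[0, 0.2, 0], -1, 0],
    [[0, 0.3, 0], -1.5, 0],
  ],
)

```text
time: 5.22
ee_pos: [0.5535, 0.0051, 0.081]
tcp_rot: [-112.8, 89.9, -172.3]
wrist_force: [-5.5, -1.7, 1.9]
opening: 0.0002
```

play_rows(
  rows=[
    [[0, 0.1, 0], -0.5, 0],
    [[0, 0.2, 0], -1, 0],
    [[0, 0.2, 0], -1, 0],
  ],
)

```text
time: 5.47
ee_pos: [0.5554, 0.0059, 0.081]
tcp_rot: [-98.5, 89.9, -157.0]
wrist_force: [-5.9, -3.3, 2.0]
opening: -0.0002
```

Run:
```python
from h import *
o=bot.get_obs();p,d=bot.camera('wrist');cv2.imwrite('pics/w4.png',p)
arc([.43,.45,.47,.49,.51,.55,.59,.63,.67],lat=.001);print(o['time'],o['wrist_force'],o['ee_pos'],(tool(o).T@o['wrist_force']))
```

```text
0.43 [ 0.   -0.61  0.02] turn 3.1
0.45 [ 0.   -0.37  0.07] turn 2.0
0.47 [ 0.   -0.12  0.11] turn 0.8
0.49 [-0.    0.12  0.15] turn -0.3
0.51 [-0.    0.36  0.19] turn -1.4
0.55 [-0.    0.85  0.24] turn -3.7
0.59 [-0.    1.34  0.28] turn -6.0
0.63 [-0.    1.83  0.29] turn -8.3
0.67 [-0.    2.32  0.29] turn -10.6
5.4667 [-5.88277469 -3.34547159  2.0426818 ] [0.55544424 0.00587872 0.08099696] [-2.02900361 -6.76779993 -0.22758636]
```

View pics/w4.png

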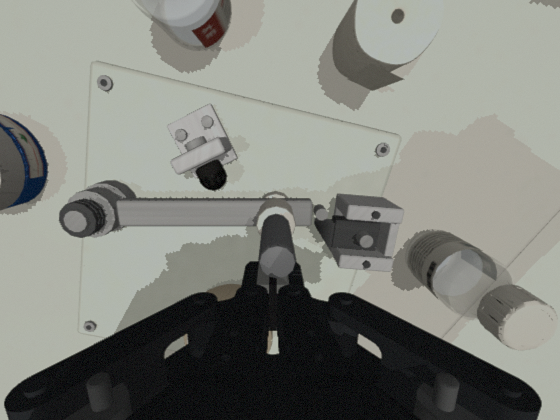

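The force peaked at about 9.7 N and dropped to 5.8 N, and the tooth at (322,212) is now past the pawl nose, so it has clicked. The arm-to-buffer gap is about 12 px (~8 mm), so contact should come near 0.57 rad. I'll continue in small steps.

play_rows(
  rows=[
    [[0, 0.15, 0.05], -0.7, 0],
    [[0, 0.3, 0.1], -1.5, 0],
    [[0, 0.45, 0.1], -2.2, 0],
    [[0, 0.6, 0.1], -2.9, 0],
    [[0, 0.6, 0.1], -2.9, 0],
  ],
)

```text
time: 5.93
ee_pos: [0.561, 0.0083, 0.081]
tcp_rot: [-107.9, 89.9, -163.5]
wrist_force: [-6.7, -2.5, 2.2]
opening: 0.0004
```

play_rows(
  rows=[
    [[0, 0.1, 0], -0.5, 0],
    [[0, 0.15, 0], -0.7, 0],
    [[0, 0.15, 0], -0.7, 0],
  ],
)

```text
time: 6.18
ee_pos: [0.5623, 0.0089, 0.081]
tcp_rot: [-98.4, 89.9, -153.3]
wrist_force: [-5.6, -3.7, 2.0]
opening: -0.0002
```

Run:
```python
from h import *
o=bot.get_obs();p,d=bot.camera('wrist');cv2.imwrite('pics/w5.png',p[120:300,40:400])
arc([.51,.55,.59,.63,.67],lat=.001);print(o['time'],o['wrist_force'],o['ee_pos'],(tool(o).T@o['wrist_force']))
```

```text
0.51 [ 0.   -0.38  0.06] turn 2.1
0.55 [-0.    0.1   0.14] turn -0.2
0.59 [-0.    0.58  0.21] turn -2.4
0.63 [-0.    1.07  0.26] turn -4.7
0.67 [-0.    1.56  0.28] turn -7.0
6.1833 [-5.55646226 -3.70687573  1.95701929] [0.5622624  0.00888421 0.08097967] [-1.94275153 -6.68157323 -0.16559198]
```

View pics/w5.png

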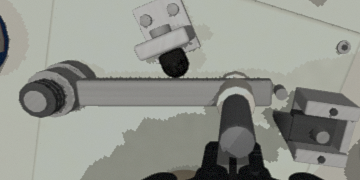

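The buffer tip at (175,77) of the crop is almost on the arm. I'll go on in 1 mm steps, feeling for the buffer.

play_rows(
  rows=[
    [[0, 0.05, 0], -0.2, 0],
    [[0, 0.1, 0], -0.5, 0],
    [[0, 0.1, 0], -0.5, 0],
  ],
)

```text
time: 6.48
ee_pos: [0.5631, 0.0093, 0.081]
tcp_rot: [-92.5, 89.9, -146.9]
wrist_force: [-5.4, -3.8, 1.6]
opening: 0.0001
```

play_rows(
  rows=[
    [[0, 0.05, 0], -0.2, 0],
    [[0, 0.1, 0], -0.5, 0],
    [[0, 0.1, 0], -0.5, 0],
  ],
)

```text
time: 6.73
ee_pos: [0.5639, 0.0097, 0.081]
tcp_rot: [-87.5, 89.9, -141.4]
wrist_force: [-5.5, -5.6, 1.5]
opening: 0.0002
```

play_rows(
  rows=[
    [[0, 0.05, 0], -0.2, 0],
    [[0, 0.1, 0.05], -0.5, 0],
    [[0, 0.1, 0.05], -0.5, 0],
  ],
)

```text
time: 6.98
ee_pos: [0.5647, 0.0101, 0.081]
tcp_rot: [-103.4, 89.8, -156.8]
wrist_force: [-6.7, -3.9, 1.9]
opening: 0.0002
```

play_rows(
  rows=[
    [[0, 0.05, 0], -0.2, 0],
    [[0, 0.1, 0], -0.5, 0],
    [[0, 0.1, 0], -0.5, 0],
  ],
)

```text
time: 7.23
ee_pos: [0.5654, 0.0104, 0.0809]
tcp_rot: [-94.8, 89.8, -147.7]
wrist_force: [-6.9, -5.0, 2.2]
opening: -0.0002
```

play_rows(
  rows=[
    [[0, 0.05, 0], -0.2, 0],
    [[0, 0.1, 0], -0.5, 0],
    [[0, 0.1, 0], -0.5, 0],
  ],
)

```text
time: 7.48
ee_pos: [0.5662, 0.0108, 0.081]
tcp_rot: [-89.8, 89.8, -142.2]
wrist_force: [-8.3, -5.3, 2.6]
opening: 0.0003
```

Run:
```python
from h import *
o=bot.get_obs();p,d=bot.camera('wrist');cv2.imwrite('pics/w6.png',cv2.resize(p[120:300,40:400],None,fx=2,fy=2))
arc([.55,.59,.63,.67],lat=.001);print(o['time'],o['wrist_force'],o['ee_pos'],(tool(o).T@o['wrist_force']))
for i in range(3):
  bot.camera('wrist');o=bot.get_obs();print(tool(o).T@o['wrist_force'])
```

```text
0.55 [ 0.   -0.34  0.07] turn 2.3
0.59 [-0.    0.14  0.15] turn 0.0
0.63 [-0.    0.63  0.22] turn -2.3
0.67 [-0.    1.12  0.27] turn -4.6
7.4833 [-8.27568848 -5.31576767  2.61816972] [0.56618702 0.01083955 0.08100825] [-2.58508838 -9.80893111 -0.83750039]
[ -3.47762714 -10.24852835  -0.20367179]
[ -2.25722465 -10.98802262   0.50159975]
[-2.75431939 -9.5102072  -0.20404257]
```

View pics/w6.png

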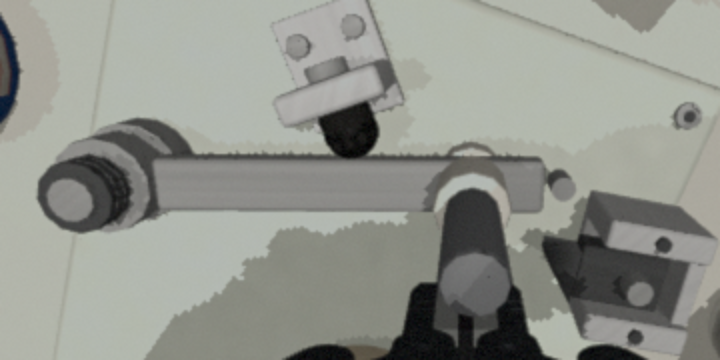

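The force is now about 10.1 N against a baseline of 6.7 N, rising at about 1 N per mm. That matches the buffer, with about 2 mm of yield, and the picture shows the arm touching it at (350,155). I'll add about 0.8 mm, then hold.

play_rows(
  rows=[
    [[0, 0.04, 0], 0, 0],
    [[0, 0.08, 0], 0, 0],
    [[0, 0.08, 0], 0, 0],
    [[0, 0.08, 0], 0, 0],
    [[0, 0.08, 0], 0, 0],
    [[0, 0.08, 0], 0, 0],
    [[0, 0.08, 0], 0, 0],
    [[0, 0.08, 0], 0, 0],
  ],
)

```text
time: 8.35
ee_pos: [0.5666, 0.0111, 0.081]
tcp_rot: [-90.1, 89.8, -142.5]
wrist_force: [-7.9, -7.7, 3.3]
opening: -0.0002
```

Run:
```python
from h import *
F=[]
for i in range(4):
  q,_=bot.camera('top');o=bot.get_obs();F.append(tool(o).T@o['wrist_force'])
print(np.mean(F,0),np.std(F,0),o['ee_pos'],o['time'])
cv2.imwrite('pics/t7.png',cv2.resize(q[150:300,200:380],None,fx=4,fy=4))
s,_=bot.camera('scene');cv2.imwrite('pics/s7.png',cv2.resize(s[110:320,210:400],None,fx=2.8,fy=2.8))
```

```text
[ -3.40963576 -11.09864642   0.34213486] [0.20268857 0.71357998 0.38704106] [0.56665428 0.01118679 0.08097227] 8.55
```

View pics/s7.png

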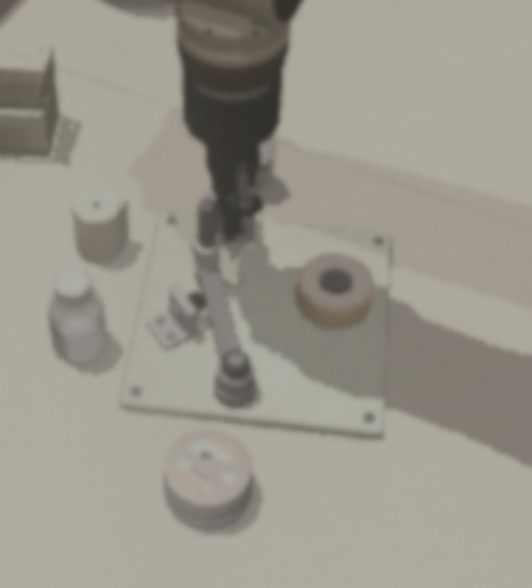

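The force holds at 11.1 N, about 4.4 N above baseline, which is about 2.5 mm of buffer yield out of 6. The scene view shows the arm on the buffer at (200,300), the reel free, and the bottles, pot and gauze roll where they were. I'm handing in.

```bash
python3 -c "
from workcell import bot
print(bot.job_done());o=bot.get_obs();print(o['time'],o['wrist_force'])"
```

```text
the job is handed in; nothing more can be done
None
the job is handed in; nothing more can be done
```

The tension arm is pushed back past the pawl and is being held against the rubber buffer. I handed the job in at about 8.6 s, still holding.

- **Push:** I used closed fingers on the reel side of the finger post, with the fingertips about 80 mm above the bench, and followed the arm's arc.
- **Pawl click:** the push rose to about 9–10 N and dropped to about 6 N near 0.47 rad. The wrist picture showed the tooth past the pawl's nose.
- **Buffer:** in 1 mm steps the force rose from a steady 6.7 N by roughly 1 N per mm, starting at about 0.56 rad.
- **Final hold:** it was steady at 11.1 N (± 0.7 N noise), about 4.4 N above the steady spring force. That is roughly 2.5 mm of the 6 mm yield, so it is pressed but not rammed. The last wrist picture, taken about 0.8 mm before the final position, shows the arm's back on the buffer.
- **Surroundings:** in the last scene picture the gauze roll, spirit bottle, pot and reel stand where they were. The saline bottle is partly hidden behind the gripper there, but nothing moved near it.
- **Checks that disagreed:** none failed. The measured post-to-hinge distance and position, and the tool position along the arc, agreed with the figures given to within about 2 mm. I got no force reading after handing in, because the interface had closed.

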